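Count a finished flange on the bench tally counter

ROBOT

A 6-joint arm with a two-finger parallel gripper is mounted at the origin on the work surface. World frame = base frame: x ahead of the robot, y to its left, z up, the work surface at z = 0. Lengths are in m, angles in degrees, forces in N, time in s.
With the tool pointing down it reaches from about 0.3 to 0.75 m from the base axis. Payload 8.5 kg.
Tool frame: the origin (TCP) lies midway between the tips of the shut fingers; the grasp point (between the pads) lies 19 mm behind it; z points along the fingers, y is the direction in which the jaws open and shut (so a half turn about z gives the same grasp; the last joint's range is limited). The gripper opens to 85 mm and grips with 20 to 120 N. Pads are 22 mm wide; open, the fingers measure 114 mm over their backs; the gripper's body (76 mm by 85 mm) begins 54 mm behind the grasp point. The pads swing forward as they close: fully open they stand 13 mm farther back than shut.
Start: joints at [59.513, 21.807, 74.336, -0, 83.858, -12.336], TCP at [0.171, 0.523, 0.231] pointing down, gripper open.
Joint ranges: [-178.18, 178.18], [-50.72, 133.34], [12.68, 142.11], [-81.47, 261.47], [9.98, 163.14], [-165.26, 165.26]. Speed limits (degrees/s): [136.94, 136.94, 180, 180, 180, 180].

INTERFACE

Orientations are given as a 3x3 rotation matrix whose columns are the frame's x, y, z axes.
In Python, from rig import env, viewer, ticket gives the robot as it stands. The module is installed in compiled form; this text tells all that it offers.
- The arm moves only by the shell command python3 -m pendant 'ROWS' [FORCE]. ROWS is JSON, a list of rows, each a list of 3 entries, a list of its own where there are three numbers: the shift along the world's x, y, z in mm, then the turn about the world's z in rad, then the opening, from -1 (shut) to 1 (fully open). A call has 1 to 12 rows; each row shifts and turns the pose as measured when the row begins; what a row does not reach is not made up. A row lasts 1/8 s, in which the tool goes at most 62.5 mm and 10.7 degrees, less where a joint would pass 70% of its speed; a pose out of reach is approached as far as the arm can. A call with a gripper value outside its range is refused whole. The fingers move at their own pace and stop on an object; FORCE is the grip in N (left out, the last holds). Time passes only in rows, so rows that do not move let the fingers close. It gives the time, the measured TCP pose, the force and the opening at its end, in the units of the state.
- env.observe(): the state, without advancing time (a new reading comes with each control period).
- viewer.get_image(name): name is "scene" or "top" or "wrist"; returns (picture, depth): 420x560x3 uint8, red, green, blue; 420x560 float32, m along the optical axis (not along the pixel's ray), 0 where there is no reading.
- viewer.camera_params(name): a dict with "fx", "fy", "cx", "cy" (pixels), "rvec" (rotation vector, rad) and "tvec" (3), from world to camera coordinates, as OpenCV has them; the wrist camera has in their place "T_tool_cam" (4x4, takes a point from camera to tool coordinates, whose origin is the TCP and whose axes are the flange's). Camera axes: x right, y down, z forward; pixel columns grow to the right and rows downward; lengths in m; the calibration is good to about 2 mm. A picture is of the moment at which its call begins: read the wrist's pose just before it. camera_params takes no time and is no camera call.
- ticket.close_job(): hands the job in, once; it reports no verdict.
The state is a dict: "time_s": time; "q": joint angles; "qvel": joint speeds; "joint_efforts": joint torques, N m; "position": TCP position; "tool_rot": TCP orientation; "ft_force": force on the tool from outside, world axes, zero at the start; "wrist_torque": the same for the moment, N m; "grip_width": finger opening in m.
Only numpy, scipy, OpenCV 4.12 (cv2) and the standard library are available. Lean on these libraries where they do the work, as an engineer would, in place of code of your own. Each camera call takes 0.05 s, during which the arm holds its last target. There are 200 camera calls.

TASK

A flange has just been added to the stack: count it on the tally counter that stands next to the stacked flanges. Swing that counter's lever all the way to its stop, then let it go so that it springs fully home. Do not work the lever of the matching counter next to the pipe sleeves.

Things in the scene. Friction and masses are not known exactly. Their poses are not given: they have to be found in the camera images.
- flange_counter: The counter to work: grey box 110 (x) by 90 (y) by 60 mm high on a base plate, fixed to the bench; four white number drums in its top at +x, a steel lever on top at -x. Four stacked flat steel rings (116 mm across, 56 mm high in all) lie 155 mm from it at +x. Origin: centre of its underside, z up; the lever's vertical pivot axis is at x = -20, y = 0 mm.
- flange_lever_grip (a point): Point on the axis of the upright round black post (18 mm diameter) at the end of that counter's lever, moving with it, 85 mm from the pivot axis. Heights over the bench: this point 98 mm, post's top 114 mm, upper face of the flat lever arm at its foot 72 mm. The post can be pinched from above or pushed sideways.
- flange_lever (a joint): Angle of that lever in rad: 0 at home, 1.05 at its stop; grows clockwise seen from above. From the pivot the arm points, at home, 120 degrees clockwise from the counter's +x axis; at the stop, along its -x axis. Starts at home. A spring drives it home when let go: about 2 N at the post at home, 4.5 N at the stop.
- sleeve_lever (a joint): Angle in rad of the lever of the second, identical counter, which has two short upright pipe sleeves (54 mm in diameter, 75 and 55 mm high) standing 155 mm from it at its +x side: 0 at home. Leave it at home.
Things that resemble listed ones, but are neither listed nor needed, are in the scene too. Leave any orange, purple or red look-alike of the flange_counter alone.

How it is judged:
By the outcome, as a careful person would: the job done as asked, in the order asked, and still so for the second after the job is handed in, with the robot touching nothing.
It also fails if it takes over 38 s, if anything falls off the work surface, if the arm or the gripper's body presses on something with over 40 N, if the wrist force passes 120 N, or if a joint passes its speed limit or range.

## Working session

There is one attempt and no reset: what is moved stays moved. The work goes in short steps, Python scripts to look and compute and a shell command to move; the robot and the scene stay as the last step left them, time stands still between calls to the robot, and variables do not carry over. Pictures are saved under pics/ and viewed, about 8 in all and at most 12, crops included, and the job is handed in when it is done.

```bash
mkdir -p pics; cat > h.py <<'E'
import numpy as np, cv2
from rig import env, viewer, ticket
def grab(n,name):
    s=env.observe(); im,d=viewer.get_image(n); p=viewer.camera_params(n)
    if 'rvec' in p:
        R=cv2.Rodrigues(np.array(p['rvec'],float))[0]; t=np.array(p['tvec'],float).ravel()
        T=np.eye(4); T[:3,:3]=R.T; T[:3,3]=-R.T@t
    else:
        B=np.eye(4); B[:3,:3]=s['tool_rot']; B[:3,3]=s['position']; T=B@np.array(p['T_tool_cam'])
    v,u=np.mgrid[:d.shape[0],:d.shape[1]]
    P=np.stack([(u-p['cx'])/p['fx']*d,(v-p['cy'])/p['fy']*d,d],-1)@T[:3,:3].T+T[:3,3]
    P[d==0]=np.nan
    cv2.imwrite(f'pics/{name}.png',im[...,::-1]); np.savez(f'pics/{name}.npz',im=im,P=P)
    return im,P,s
E
python3 - <<'E'
from h import *
grab('top','top1'); grab('scene','scene1')
a=cv2.imread('pics/top1.png')
s=env.observe();print(s['time_s'],s['position'],np.round(s['tool_rot'],3),s['grip_width'])
E
```

```text
0.1 [0.17119767 0.52240724 0.23078186] [[-0.95   0.311 -0.001]
 [ 0.311  0.95  -0.001]
 [ 0.    -0.001 -1.   ]] 0.08536762060316505
```

View pics/top1.png

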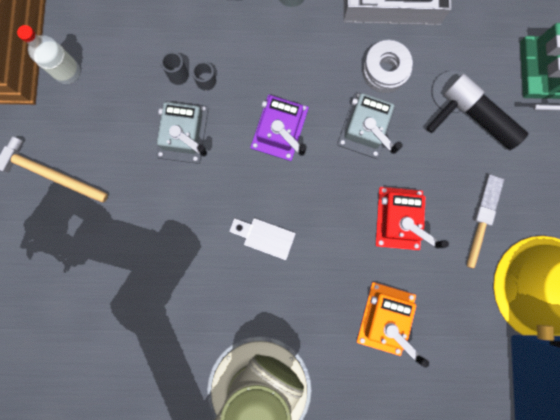

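View pics/scene1.png

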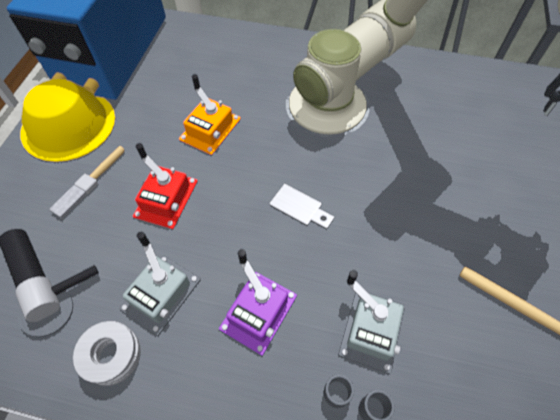

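The top view shows the ring stack at (388,63). The grey counter beside it is at (370,125), with its pivot at (370,124) and black post at about (397,147). The other grey counter, by the sleeves, is at (180,130). The purple, red and orange ones are decoys. Next I measure the target.

```bash
python3 - <<'E'
from h import *
z=np.load('pics/top1.npz');P=z['P'];im=z['im'].astype(int)
for n,(u,v) in dict(pivot=(370,124),drums=(373,104),box=(362,140),post=(397,147),ring=(378,52),bench=(330,200)).items(): print(n,P[v,u].round(4))
def reg(m,n):
    q=P[m]; print(n,m.sum(),np.nanmedian(q,0).round(4),np.nanmin(q,0).round(3),np.nanmax(q,0).round(3)); return q
M=np.zeros(im.shape[:2],bool);M[85:165,335:412]=1
dark=M&(im.max(-1)<60)&(P[...,2]>.085)
reg(dark,'post')
reg(M&(P[...,2]>.085),'z>85')
white=M&(im.min(-1)>225)&(P[...,2]>.05); reg(white,'white')
R=np.zeros_like(M);R[35:95,355:420]=1
q=reg(R&(P[...,2]>.04),'rings')
c=reg(M&(abs(P[...,2]-.06)<.005),'boxtop')
cv2.imwrite('pics/c.png',0*z['im'])
r=cv2.minAreaRect((c[:,:2]*1000).astype(np.float32));print(r)
# scene cam check
cv2.imwrite('pics/crop1.png',cv2.resize(z['im'][30:170,320:460,::-1],None,fx=4,fy=4,interpolation=cv2.INTER_CUBIC))
E
```

```text
pivot [ 0.6331 -0.2508  0.0753]
drums [ 0.6861 -0.2602  0.0681]
box [ 0.6026 -0.238   0.0441]
post [ 0.5668 -0.3036  0.1135]
ring [ 0.8273 -0.2771  0.0552]
bench [ 0.4575 -0.1649  0.0048]
post 54 [ 0.5686 -0.3024  0.1102] [ 0.563 -0.311  0.086] [ 0.576 -0.297  0.117]
z>85 80 [ 0.5691 -0.3036  0.1116] [ 0.563 -0.313  0.085] [ 0.579 -0.297  0.117]
white 254 [ 0.6332 -0.266   0.0718] [ 0.581 -0.295  0.052] [ 0.698 -0.217  0.08 ]
rings 1513 [ 0.7974 -0.3026  0.0552] [ 0.713 -0.364  0.04 ] [ 0.861 -0.231  0.063]
boxtop 1210 [ 0.6583 -0.2499  0.06  ] [ 0.591 -0.312  0.055] [ 0.716 -0.198  0.065]
((653.5496826171875, -255.3275604248047), (89.05780029296875, 110.05266571044922), 72.1644287109375)
```

View pics/crop1.png

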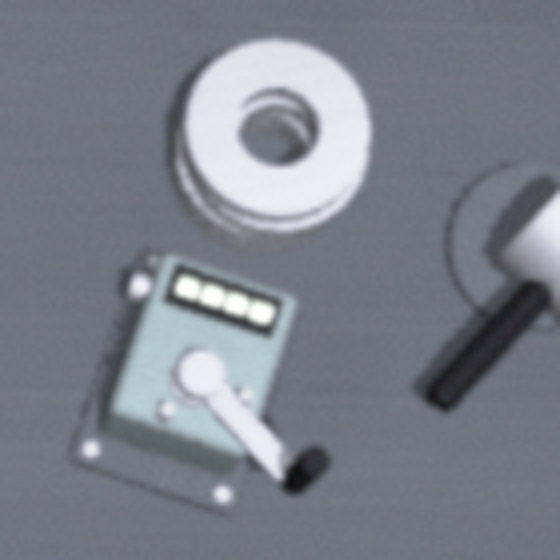

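```bash
python3 -m pendant '[[[28,-55,0],-0.04,0.2],[[28,-55,0],-0.04,0.2],[[28,-55,0],-0.04,0.2],[[28,-55,0],-0.04,0.2],[[28,-55,0],-0.04,0.2],[[28,-55,0],-0.04,0.2],[[28,-55,0],-0.04,0.2],[[28,-55,0],-0.04,0.2],[[28,-55,0],-0.04,0.2],[[28,-55,0],-0.04,0.2],[[28,-55,0],-0.04,0.2],[[28,-55,0],-0.04,0.2]]'
python3 - <<'E'
from h import *
s=env.observe();print(s['position'],s['tool_rot'][:,1],s['time_s'])
z=np.load('pics/top1.npz');P=z['P']
for u,v in [(430,130),(440,115),(465,90),(440,100)]: print(P[v,u].round(3))
E
```

```text
time_s: 1.6
position: [0.5063, -0.148, 0.2283]
tool_rot: [[-0.692, 0.722, -0.003], [0.722, 0.692, -0.0], [0.002, -0.002, -1.0]]
ft_force: [1.1, -0.1, -0.1]
grip_width: 0.0513
[ 0.50632282 -0.14798561  0.22832217] [ 0.72212056  0.69176385 -0.00216021] 1.6
[ 0.635 -0.411  0.034]
[ 0.675 -0.437  0.035]
[ 0.728 -0.488  0.067]
[ 0.724 -0.448  0.011]
```

```bash
python3 -m pendant '[[[20,-52,0],-0.01,0.2],[[22,-52,0],-0.01,0.2],[[20,-50,0],0,0.2],[[0,0,0],0,0.2]]'
python3 - <<'E'
from h import *
im,P,s=grab('wrist','w1');print(s['position'])
m=(P[...,2]>.085)&(P[...,2]<.125)&(np.hypot(P[...,0]-.57,P[...,1]+.304)<.04)
q=P[m];print(m.sum(),q.min(0),q.max(0),np.median(q,0))
t=q[q[:,2]>q[:,2].max()-.006];print(len(t),cv2.minEnclosingCircle((t[:,:2]*1000).astype(np.float32)))
E
```

```text
time_s: 2.1
position: [0.5697, -0.3109, 0.2248]
tool_rot: [[-0.673, 0.739, -0.006], [0.739, 0.673, 0.002], [0.006, -0.003, -1.0]]
ft_force: [-0.4, 0.2, 0.3]
grip_width: 0.0515
[ 0.56967526 -0.31086812  0.22479326]
597 [ 0.56395005 -0.3178497   0.08506405] [ 0.5814056  -0.30021714  0.11562813] [ 0.57093396 -0.30724194  0.11330827]
440 ((572.7487182617188, -308.9117431640625), 8.973241806030273)
```

View pics/w1.png

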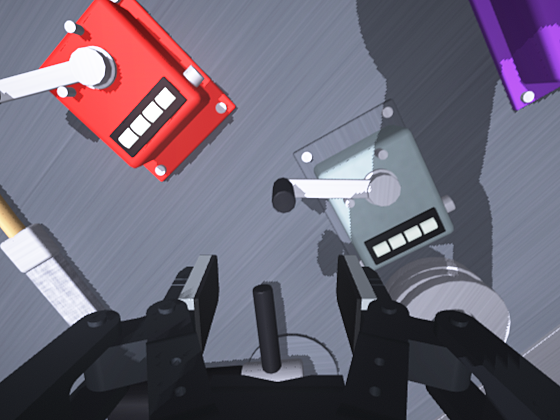

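The wrist picture shows the target's post top at (283,190), its hub at (382,188) and the rings at bottom right. The post measures (0.5727, -0.309) with a radius of 9.0 mm, which fits the size given and my model. I descend and pinch.

```bash
python3 -m pendant '[[[3,2,-45],0,0.2],[[0,0,-45],0,0.2],[[0,0,-35],0,0.2],[[0,0,-14],0,0.2],[[0,0,0],0,0.2]]' 20 && python3 - <<'E'
from h import *
s=env.observe();print(s['position'],s['ft_force'])
E
```

```text
time_s: 2.78
position: [0.572, -0.3015, 0.0854]
tool_rot: [[-0.678, 0.735, -0.004], [0.735, 0.678, 0.002], [0.004, -0.001, -1.0]]
ft_force: [0.2, 0.0, 0.8]
grip_width: 0.051
[ 0.57200303 -0.30151093  0.08540918] [0.21061694 0.03883904 0.843899  ]
```

```bash
python3 -m pendant '[[[1,-6,0],0,0.2],[[0,0,0],0,-1],[[0,0,0],0,-1],[[0,0,0],0,-1],[[0,0,0],0,-1]]' 30 && python3 - <<'E'
from h import *
z=env.observe();p=z['position'];piv=np.array([.6345,-.2492])
r=p[:2]-piv;print(np.hypot(*r),np.degrees(np.arctan2(r[1],r[0])))
a=-137.84
for k in range(1,10):
    b=a-k*7.5; print(k,np.round(1000*(piv+.085*np.array([np.cos(np.radians(b)),np.sin(np.radians(b))]))))
E
```

```text
time_s: 3.4
position: [0.5735, -0.3092, 0.0894]
tool_rot: [[-0.677, 0.736, -0.001], [0.736, 0.677, -0.003], [-0.001, -0.002, -1.0]]
ft_force: [0.8, -1.3, -3.0]
grip_width: 0.0172
0.08551770461069458 -135.4633981191083
1 [ 565. -298.]
2 [ 559. -288.]
3 [ 554. -278.]
4 [ 551. -267.]
5 [ 550. -256.]
6 [ 550. -245.]
7 [ 551. -234.]
8 [ 554. -223.]
9 [ 558. -213.]
```

Gripped: width 17 mm, and 85.5 mm from the pivot. I follow the first half of the arc.

```bash
python3 -m pendant '[[[-8,11,0],-0.13,-1],[[-6,10,0],-0.13,-1],[[-5,10,0],-0.13,-1],[[-3,11,0],-0.13,-1]]' && python3 - <<'E'
from h import *
p=env.observe()['position'];r=p[:2]-np.array([.6345,-.2492]);print(np.hypot(*r),np.degrees(np.arctan2(r[1],r[0]))%360-360)
E
```

```text
time_s: 3.9
position: [0.5535, -0.2691, 0.0894]
tool_rot: [[-0.205, 0.979, 0.004], [0.979, 0.205, -0.009], [-0.009, 0.002, -1.0]]
ft_force: [1.5, -3.5, -3.7]
grip_width: 0.0166
0.08343721798485464 -166.2070628557866
```

```bash
python3 -m pendant '[[[-3,11,0],-0.13,-1],[[0,12,0],-0.13,-1],[[0,12,0],-0.13,-1],[[3,11,0],-0.13,-1]]' && python3 - <<'E'
from h import *
p=env.observe()['position'];r=p[:2]-np.array([.6345,-.2492]);print(np.hypot(*r),np.degrees(np.arctan2(r[1],r[0]))%360-360)
E
```

```text
time_s: 4.4
position: [0.5565, -0.2248, 0.0894]
tool_rot: [[0.325, 0.946, 0.006], [0.945, -0.325, -0.018], [-0.016, 0.011, -1.0]]
ft_force: [-7.4, -20.2, -3.3]
grip_width: 0.0168
0.08168400422988141 -197.37783811386834
```

The side force has jumped to 20 N at -197°, where the stop should be at -197.8°. I press slightly more to confirm.

```bash
python3 -m pendant '[[[0,3,0],0,-1],[[0,2,0],0,-1]]'; python3 - <<'E'
from h import *
im,P,s=grab('scene','scene2')
cv2.imwrite('pics/scene2c.png',cv2.resize(im[190:400,60:340,::-1],None,fx=2.5,fy=2.5))
E
```

```text
time_s: 4.65
position: [0.5564, -0.2254, 0.0893]
tool_rot: [[0.328, 0.945, 0.005], [0.944, -0.328, -0.029], [-0.026, 0.015, -1.0]]
ft_force: [-1.5, -11.3, -3.8]
grip_width: 0.0171
```

View pics/scene2c.png

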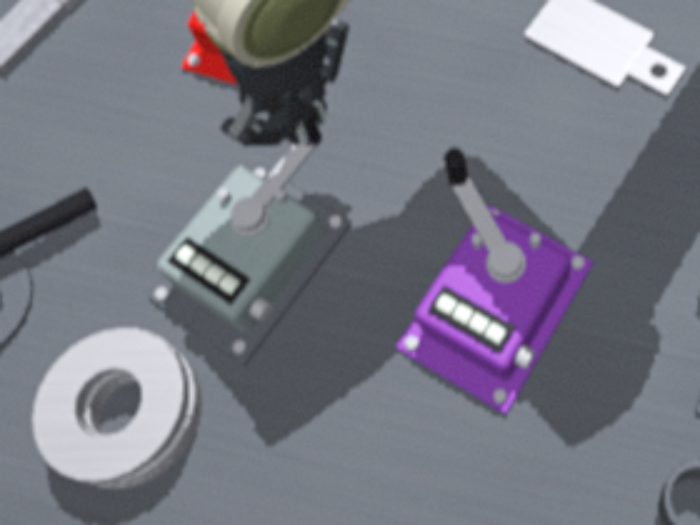

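The crop shows the lever at (250,215)–(310,145), perpendicular to the drum row, so it lies along the counter's -x axis. The tool does not move under the extra push and the reaction is well above the 4.5 N spring force, so the lever is at its stop. One last firm press, then I open and lift away.

```bash
python3 -m pendant '[[[1,6,0],0,-1],[[0,1,0],0,0.4],[[0,0,0],0,0.4],[[0,0,0],0,0.4],[[0,0,0],0,0.4],[[0,0,0],0,0.4]]'; python3 -m pendant '[[[0,0,40],0,0.4],[[0,0,50],0,0.4],[[-10,30,40],0,0.4],[[-10,50,0],0,0.4],[[-10,50,0],0,0.4],[[-10,50,0],0,0.4],[[0,0,0],0,0.4],[[0,0,0],0,0.4]]'; python3 - <<'E'
from h import *
im,P,s=grab('top','top2')
cv2.imwrite('pics/top2c.png',cv2.resize(im[30:260,140:460,::-1],None,fx=2.5,fy=2.5))
M=np.zeros(im.shape[:2],bool);M[85:165,335:412]=1
a=np.load('pics/top1.npz')
for p in (a['P'],P):
    m=M&(p[...,2]>.085)&(p[...,2]<.125); print(m.sum(),np.median(p[m],0).round(4))
d=abs(im.astype(int)-a['im']).max(-1)
print('diff sleeve',(d[95:165,150:215]>40).sum(),'target',(d[85:165,335:412]>40).sum())
E
```

```text
time_s: 5.45
position: [0.5576, -0.2228, 0.0903]
tool_rot: [[0.329, 0.944, 0.007], [0.944, -0.328, -0.038], [-0.034, 0.019, -0.999]]
ft_force: [0.3, 0.3, 0.1]
grip_width: 0.06
time_s: 6.45
position: [0.5155, -0.0375, 0.2246]
tool_rot: [[0.329, 0.944, 0.009], [0.944, -0.329, -0.037], [-0.032, 0.021, -0.999]]
ft_force: [-0.1, -0.2, -0.4]
grip_width: 0.0598
80 [ 0.5691 -0.3036  0.1116]
80 [ 0.5694 -0.3034  0.1117]
diff sleeve 955 target 0
```

View pics/top2c.png

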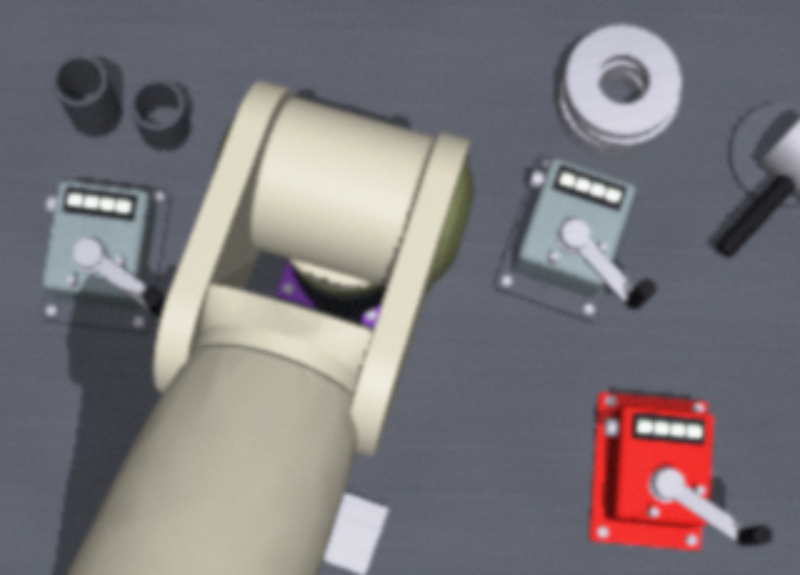

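The crop shows the target's post at (640,292), back at its home position, with no pixels in its region changed since the start. The sleeve counter's lever is at home, and the changed pixels there come from the arm and its shadow. The gripper is clear at z = 0.22.

```bash
python3 -c "
from rig import ticket; print(ticket.close_job())"
```

```text
the job is handed in; nothing more can be done
None
```

I worked the lever of the counter next to the flange stack once, to its stop, let it spring home, and handed the job in at about 6.5 s.

- **Stop reached:** I pinched the post and swung it about 61° (nominal 60°). At that point the tool stopped moving under further push. The side force was 11–20 N, well above the 4.5 N spring force.
- **Back home:** After I opened the fingers, the last top picture showed the post within 0.5 mm of where it started. No pixels had changed around the counter.
- **Other counters:** I never touched the sleeve counter or the coloured look-alikes. The picture difference around the sleeve counter was not zero (955 pixels). The arm and its shadow partly covered that area, and its lever looked to be at home.
- **At hand-in:** The gripper was free in the air at z = 0.22 m, with almost no force on the wrist.

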